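# Find the rocking desk-port cover and press it home

### The job

One of the four brass port covers on the desk panel is not clipped in: it rocks. Press gently on the top of the covers near a short end until you find the one that tips, then press that one firmly at its middle until it is fully home and no longer rocks. Only press with the fingertips: lift nothing, press the sound covers only lightly, and leave the things standing around where they are.

Things in the scene. Friction and masses are not known exactly. Their poses are not given: they have to be found in the camera images.
- cover_a: brass cover, one of four look-alikes in a row on the panel; any one can be the loose one. A flat-topped block 110 mm long (its x) by 60 mm wide (its y). Origin: centre of its flat top, 27 to 33 mm above the desk; z up. Heights differ a little and tell nothing about which is loose. Only presses on the top are needed.
- cover_b: brass cover like cover_a. How the loose one (whichever it is) rocks: it starts level; 1 to 2 N on its top near a short end, say 40 mm from the middle, tips it about its own y until it stops at a tilt of about 0.11 rad (that end about 6 mm down). Let go, it levels itself. Pressing near an end does not seat it.
- cover_c: brass cover like cover_a. How the sound ones (three of the four) behave: they sit on a springy gasket; pressed anywhere they stay level, sink 1 mm for every 2 N and come back up when let go. 3 to 6 N is enough to feel them; 14 N (7 mm down) is too hard and spoils the gasket.
- cover_d: brass cover like cover_a. How the loose one (whichever it is) is seated: pressed at its middle with more than 12 N (up to 20 N is fine) it slides straight down 5 mm to a hard stop, stays down by itself and rocks no more.
- panel: fixed wooden panel with a brass edge, 240 mm (x) by 560 mm (y) by 12 mm thick, lying on the desk (desk surface z = 0). Origin: centre of its underside. The covers stand in a row along its y at -204, -68, 68 and 204 mm, with their lengths along its x.
- paperweight: loose steel paperweight, round, 48 mm across and 46 mm high, standing on the panel; origin: centre of its underside. To be left alone.
- mug: loose white mug, 76 mm across and 85 mm high with a handle at its +y side, on the desk beyond the panel; origin: centre of its underside. To be left alone.
- stapler: loose black stapler, 35 mm (x) by 130 mm (y) by 36 mm high, on the desk beyond the panel; origin: centre of its underside. To be left alone.
There are look-alikes about, which are no part of the job. What is shaped like the part that bears cover_a but pink or turquoise is not meant.

How it is judged:
On the way, in this order (a step that is already met when the one before it is completed fails the run):
1. the loose cover is found: pressed near an end with the fingers, it tips (tilt over 0.05 rad) (((angle between cover_a's own z axis and vertical above 0.05 rad and contact force between cover_a and the fingers above 0.2 N) or (angle between cover_b's own z axis and vertical above 0.05 rad and contact force between cover_b and the fingers above 0.2 N) or (angle between cover_c's own z axis and vertical above 0.05 rad and contact force between cover_c and the fingers above 0.2 N) or (angle between cover_d's own z axis and vertical above 0.05 rad and contact force between cover_d and the fingers above 0.2 N))), for 0.1 s.
2. the loose cover is home: it stays 5 mm down and level after the fingers have let go (a sound one would come back up) (((distance of cover_a from where it was at the start of the episode between 0.0038 and 0.0066 m and angle between cover_a's own z axis and vertical below 0.025 rad and contact force between cover_a and the fingers below 0.1 N) or (distance of cover_b from where it was at the start of the episode between 0.0038 and 0.0066 m and angle between cover_b's own z axis and vertical below 0.025 rad and contact force between cover_b and the fingers below 0.1 N) or (distance of cover_c from where it was at the start of the episode between 0.0038 and 0.0066 m and angle between cover_c's own z axis and vertical below 0.025 rad and contact force between cover_c and the fingers below 0.1 N) or (distance of cover_d from where it was at the start of the episode between 0.0038 and 0.0066 m and angle between cover_d's own z axis and vertical below 0.025 rad and contact force between cover_d and the fingers below 0.1 N))), for 0.2 s.
At the end, for the whole second after the job is handed in: The loose cover is home by itself (3.8 to 6.6 mm from where it started, 5 being its travel) and level within 0.025 rad; the other covers are back within 1.5 mm of where they started, and the paperweight, mug and stapler within 15 mm (((distance of cover_a from where it was at the start of the episode between 0.0038 and 0.0066 m and angle between cover_a's own z axis and vertical below 0.025 rad and contact force between cover_a and the fingers below 0.1 N) or (distance of cover_b from where it was at the start of the episode between 0.0038 and 0.0066 m and angle between cover_b's own z axis and vertical below 0.025 rad and contact force between cover_b and the fingers below 0.1 N) or (distance of cover_c from where it was at the start of the episode between 0.0038 and 0.0066 m and angle between cover_c's own z axis and vertical below 0.025 rad and contact force between cover_c and the fingers below 0.1 N) or (distance of cover_d from where it was at the start of the episode between 0.0038 and 0.0066 m and angle between cover_d's own z axis and vertical below 0.025 rad and contact force between cover_d and the fingers below 0.1 N)) and ((distance of cover_a from where it was at the start of the episode between 0.0038 and 0.0066 m and angle between cover_a's own z axis and vertical below 0.025 rad and contact force between cover_a and the fingers below 0.1 N) or distance of cover_a from where it was at the start of the episode below 0.0015 m) and ((distance of cover_b from where it was at the start of the episode between 0.0038 and 0.0066 m and angle between cover_b's own z axis and vertical below 0.025 rad and contact force between cover_b and the fingers below 0.1 N) or distance of cover_b from where it was at the start of the episode below 0.0015 m) and ((distance of cover_c from where it was at the start of the episode between 0.0038 and 0.0066 m and angle between cover_c's own z axis and vertical below 0.025 rad and contact force between cover_c and the fingers below 0.1 N) or distance of cover_c from where it was at the start of the episode below 0.0015 m) and ((distance of cover_d from where it was at the start of the episode between 0.0038 and 0.0066 m and angle between cover_d's own z axis and vertical below 0.025 rad and contact force between cover_d and the fingers below 0.1 N) or distance of cover_d from where it was at the start of the episode below 0.0015 m) and distance of each of paperweight, mug, stapler from where it was at the start of the episode below 0.015 m); the robot touches nothing.
It fails at once if a sound cover is pressed too hard (over 7 mm down, 14 N), or any cover is pulled up (over 7 mm) (distance of any of cover_a, cover_b, cover_c, cover_d from where it was at the start of the episode above 0.007 m).
It fails at once if the paperweight, mug or stapler is moved more than 15 mm, lifted or tipped (distance of any of paperweight, mug, stapler from where it was at the start of the episode above 0.015 m or angle between any of paperweight, mug, stapler's own z axis and vertical above 0.3 rad).
It also fails if it takes over 56 s, if anything falls off the work surface, if the arm or the gripper's body presses on something with over 40 N, if the wrist force passes 120 N, or if a joint passes its speed limit or range.

### The arm

A 6-joint arm with a two-finger parallel gripper is mounted at the origin on the work surface. World frame = base frame: x ahead of the robot, y to its left, z up, the work surface at z = 0. Lengths are in m, angles in rad, forces in N, time in s.
With the tool pointing down it reaches from about 0.35 to 0.725 m from the base axis. Payload 4.3 kg.
Tool frame: the origin (TCP) lies at the very end of the fingers, on their centre line; the grasp point (between the pads) lies 19 mm behind it; y points along the fingers, x is the direction in which the jaws open and shut, and the axes are right-handed (so a half turn about y gives the same grasp; the last joint's range is limited). The gripper opens to 85 mm and grips with 20 to 120 N. Pads are 22 mm wide; open, the fingers measure 114 mm over their backs; the gripper's body (76 mm by 85 mm) begins 54 mm behind the grasp point. The pads swing forward as they close: fully open they stand 13 mm farther back than shut.
Start: joints at [-1.454, 0.377, 0.081, 1.274, 0, 1.46], TCP at [0.129, -0.56, 0.231] pointing down, gripper open.
Joint ranges: [-2.72, 2.72], [-0.84, 1.66], [-1.02, 1.22], [-1.77, 2.12], [-1.37, 1.28], [-3.14, 3.14]. Speed limits (rad/s): [2.57, 2.57, 3.14, 3.14, 3.14, 3.14].

### API

Orientations are given as a rotation vector (axis times angle).
In Python, from plant import arm, cams, search_frame gives the robot as it stands.
- The arm moves only by the tool arm_command, never from a script. Its argument "steps" is a list of rows, each a list of 7 numbers: the gripper command: -1 is shut, 1 is fully open, values between are in proportion, then the shift along the tool's x, y, z in mm, then the turn, a rotation vector about the tool's x, y, z in rad. In form: [[fingers, x, y, z, ax, ay, az], ...]. A call has 1 to 12 rows; each row is the pose to reach, as a shift and turn from the pose commanded when the call began, along the tool's axes at that moment; what a row does not reach only later rows make up. A row lasts 1/10 s, in which the tool goes at most 50 mm and 8.59 degrees, less where a joint would pass 70% of its speed; a pose out of reach is approached as far as the arm can. A call with a gripper value outside its range is refused whole. The fingers move at their own pace and stop on an object; "force" is the grip in N (left out, the last holds). Time passes only in rows, so rows that repeat a pose let the fingers close. It gives the time, the measured TCP pose, the force and the opening at its end, in the units of the state.
- arm.observe(): the state, without advancing time (a new reading comes with each control period).
- cams.read_camera(name): name is "side" or "top" or "wrist"; returns (picture, depth): 480x640x3 uint8, red, green, blue; 480x640 float32, m along the optical axis (not along the pixel's ray), 0 where there is no reading.
- cams.camera_params(name): a dict with "fx", "fy", "cx", "cy" (pixels), "position" and "attitude" of the camera in the world; the wrist camera has in their place "T_tool_cam" (4x4, takes a point from camera to tool coordinates, whose origin is the TCP and whose axes are the tool frame's). Camera axes: x right, y down, z forward; pixel columns grow to the right and rows downward; lengths in m; the calibration is good to about 2 mm. A picture is of the moment at which its call begins: read the wrist's pose just before it. camera_params takes no time and is no camera call.
- arm.hand_in(): hands the job in, once; it reports no verdict.
Trained networks look in the newest picture that a camera, given by its name, has taken for a name from the list of things; names that differ only in an ending like _2 or _b are one class to them, and where a whole thing is asked for, a point or a joint stands for the part that bears it (a point fixed in the world has none). Each returns a list of dicts, best first, with "score" (0 to 1); they miss things now and then, are a little off and sometimes report something else, mostly with a low value. They report only what shows in the picture. A call takes as long as a camera call. They do not tell look-alikes from the thing itself.
- search_frame(query, camera): "at" ([x, y, z] in m, in the coordinates of the camera as it stood for that picture, good to about 4 mm: the middle of the surface that is visible of it).
The state is a dict: "time_s": time; "joint_pos": joint angles; "qd": joint speeds; "effort": joint torques, N m; "position": TCP position; "tool_rot": TCP orientation; "ft_force": force on the tool from outside, world axes, zero at the start; "torque": the same for the moment, N m; "finger_gap": opening from 0.0 (shut) to 1.0 (fully open).
Only numpy, scipy, OpenCV 4.12 (cv2) and the standard library are available. Lean on these libraries where they do the work, as an engineer would, in place of code of your own. Each camera call takes 0.05 s, during which the arm holds its last target.

## Working session

There is one attempt and no reset: what is moved stays moved. The work goes in short steps, Python scripts to look and compute and a tool call to move; the robot and the scene stay as the last step left them, time stands still between calls to the robot, and variables do not carry over. Pictures are saved under pics/ and viewed, and the job is handed in when it is done.

Besides the shell and the picture viewer there is one more tool, called after "Call:" as name([rows], argument=value, ...), one row to a line, values as JSON. arm_command: Moves the arm, as the interface text tells. Its arguments: {"type":"object","properties":{"steps":{"type":"array"},"force":{"type":"number"}},"required":["steps"]}

```bash
ls; mkdir -p pics; cat > h.py <<'E'
import numpy as np,cv2
from scipy.spatial.transform import Rotation as R
from plant import arm,cams,search_frame
def camT(name):
    p=cams.camera_params(name)
    return p
E
python3 - <<'E'
from h import *
s=arm.observe();print(s)
for n in ("top","side"):
    im,d=cams.read_camera(n);cv2.imwrite(f"pics/{n}0.png",im[:,:,::-1]);np.save(f"pics/{n}0.npy",d);print(n,cams.camera_params(n))
    for q in ("cover_a","panel","paperweight","mug","stapler"):
        try:print(q,search_frame(q,n)[:6])
        except Exception as e:print(q,e)
E
```

```text
pics
{'time_s': 0.0, 'joint_pos': array([-1.45426652e+00,  3.78042303e-01,  7.96207041e-02,  1.27439810e+00,
       -2.91215418e-05,  1.46052372e+00]), 'qd': array([ 7.95126683e-04, -2.04838853e-04,  1.26464902e-03,  2.47633900e-05,
        1.52580619e-03, -5.74607101e-04]), 'effort': array([-1.87709788e-04, -4.63604808e+01,  2.69874573e+01,  2.08230765e-02,
        1.63683364e-05,  1.36712255e-07]), 'position': array([ 0.12923154, -0.55961337,  0.23037072]), 'tool_rot': array([-1.30652957,  1.04150745, -1.03907488]), 'ft_force': array([-0.43672812,  0.00268538,  0.4362756 ]), 'torque': array([-0.0071769 ,  0.01405913,  0.02286708]), 'finger_gap': 1.0022306635699394}
top {'fx': 538.334864593595, 'fy': 538.334864593595, 'cx': 321.3671184667505, 'cy': 230.84819735286717, 'position': array([0.46975881, 0.06604585, 0.86847231]), 'attitude': array([-2.14246287,  2.16646814, -0.12649059])}
cover_a [{'at': [-0.2588, 0.0715, 0.8417], 'score': 0.92}, {'at': [-0.0863, 0.0026, 0.8461], 'score': 0.9}, {'at': [0.0486, 0.0012, 0.8492], 'score': 0.82}, {'at': [-0.0596, 0.2086, 0.8191], 'score': 0.6
[... 444 characters left out ...]
sition': array([ 0.21154031, -0.43034992,  0.41714644]), 'attitude': array([-2.02130022,  0.64605721, -0.37696305])}
cover_a [{'at': [-0.1891, -0.0589, 0.862], 'score': 0.87}, {'at': [0.0259, 0.052, 0.6828], 'score': 0.84}, {'at': [0.174, 0.1642, 0.487], 'score': 0.76}, {'at': [-0.2036, 0.0705, 0.6473], 'score': 0.75}, {'at': [0.0969, 0.107, 0.5797], 'score': 0.67}, {'at': [-0.0475, -0.0086, 0.7707], 'score': 0.58}]
panel [{'at': [0.1016, 0.1534, 0.5467], 'score': 0.9}, {'at': [-0.0497, -0.0064, 0.7707], 'score': 0.36}]
paperweight [{'at': [0.0724, 0.0084, 0.7602], 'score': 0.85}]
mug [{'at': [0.1817, -0.0284, 0.7739], 'score': 0.89}]
stapler [{'at': [0.2793, 0.1014, 0.6072], 'score': 0.97}]
```

View pics/top0.png

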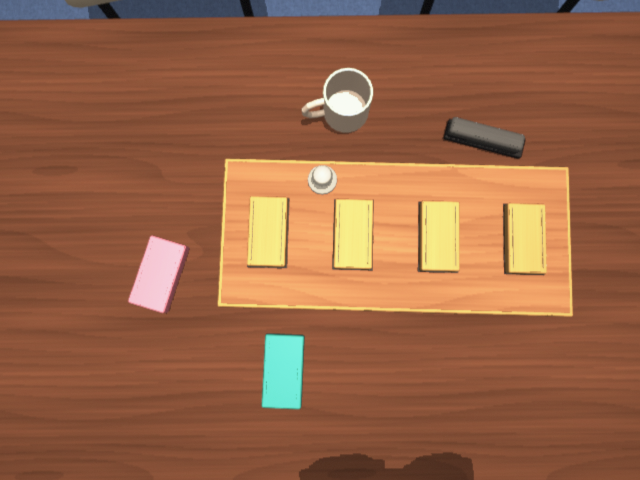

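View pics/side0.png

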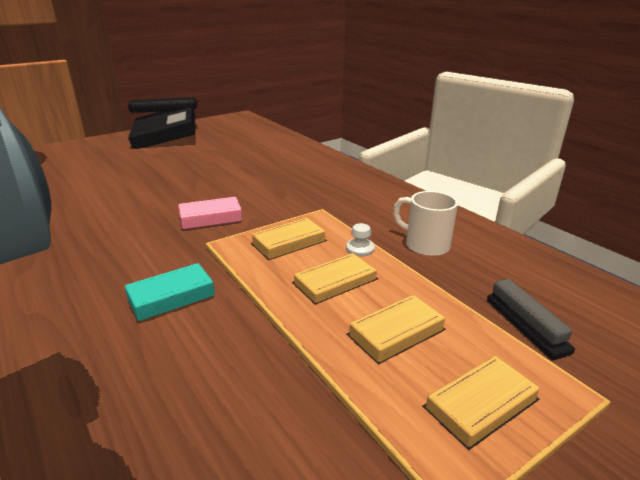

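```bash
python3 - <<'E'
from h import *
s=arm.observe();print(np.round(R.from_rotvec(s['tool_rot']).as_matrix(),3))
print(cams.camera_params('wrist'))
for n in ("top","side"):
    p=cams.camera_params(n);M=R.from_rotvec(p['attitude']).as_matrix()
    cams.read_camera(n)
    for q in ("cover_a","paperweight","mug","stapler"):
        for r in search_frame(q,n): print(n,q,r['score'],np.round(M@np.array(r['at'])+p['position'],3))
p=cams.camera_params('top');M=R.from_rotvec(p['attitude']).as_matrix()
im=cv2.imread('pics/top0.png');d=np.load('pics/top0.npy')
v,u=np.mgrid[:480,:640]
P=np.stack([(u-p['cx'])/p['fx']*d,(v-p['cy'])/p['fy']*d,d],-1)@M.T+p['position']
np.save('pics/P.npy',P)
z=P[...,2]
mask=((z>.022)&(z<.038)&(d>0)).astype(np.uint8)
n,l,st,c=cv2.connectedComponentsWithStats(mask)
for i in range(1,n):
    if st[i,4]>400:
        pts=P[l==i]; r=cv2.minAreaRect((pts[:,:2]*1000).astype(np.float32)); print(st[i],np.round(np.median(pts,0),4),r)
E
```

```text
[[ 0.225  0.     0.974]
 [-0.974 -0.     0.225]
 [ 0.    -1.    -0.   ]]
{'fx': 333.5123288850444, 'fy': 333.5123288850444, 'cx': 311.9850300448065, 'cy': 242.70478317168795, 'T_tool_cam': array([[ 9.99999140e-01, -1.12034252e-03, -6.81367682e-04,
         7.18214438e-05],
       [ 3.61541294e-04, -2.63910568e-01,  9.64547086e-01,
        -1.43438859e-01],
       [-1.26044324e-03, -9.64546503e-01, -2.63909936e-01,
         6.66298484e-02],
       [ 0.00000000e+00,  0.00000000e+00,  0.00000000e+00,
         1.00000000e+00]])}
top cover_a 0.91 [ 0.555 -0.248  0.03 ]
top cover_a 0.76 [ 0.562 -0.111  0.034]
top cover_a 0.71 [0.573 0.023 0.025]
top cover_a 0.71 [0.571 0.16  0.03 ]
top cover_a 0.68 [0.365 0.133 0.031]
top cover_a 0.61 [0.505 0.329 0.027]
top paperweight 0.86 [0.656 0.071 0.044]
top mug 0.93 [0.79  0.028 0.042]
top stapler 0.78 [ 0.725 -0.195  0.033]
side cover_a 0.94 [ 0.549 -0.26   0.034]
side cover_a 0.93 [0.349 0.111 0.029]
side cover_a 0.79 [0.562 0.009 0.028]
side cover_a 0.74 [0.513 0.308 0.031]
side cover_a 0.66 [ 0.551 -0.125  0.029]
side cover_a 0.6 [0.564 0.144 0
[... 482 characters left out ...]
570.6100463867188, 20.969493865966797), (59.99391555786133, 109.83625793457031), 88.7938461303711)
[ 420  200   40   71 2717] [ 0.5648 -0.1143  0.0314] ((565.8013305664062, -114.8945541381836), (60.75123977661133, 110.50189208984375), 87.81542205810547)
[ 506  203   41   71 2726] [ 0.5594 -0.2493  0.0292] ((560.623046875, -250.0851287841797), (61.601959228515625, 110.47537231445312), 88.08395385742188)
[ 128  235   59   78 2720] [0.5097 0.3276 0.0285] ((510.7187194824219, 328.8994140625), (61.92927169799805, 110.16557312011719), 72.37571716308594)
[ 262  334   42   75 2878] [0.3597 0.1319 0.0285] ((359.8720703125, 132.468017578125), (60.013526916503906, 110.5989761352539), 87.28308868408203)
```

```bash
cat >> h.py <<'E'
C={'1':(.5607,-.2502,.0292),'2':(.5658,-.1147,.0314),'3':(.5709,.0209,.0275),'4':(.5761,.1564,.0312)}
YAW=-0.038
PX=np.array([np.cos(YAW),np.sin(YAW),0])
def go(k,off,z):
    s=arm.observe();T=R.from_rotvec(s['tool_rot']).as_matrix()
    t=np.array(C[k])+off*PX;t[2]=z
    G=np.stack([np.array([np.sin(YAW),-np.cos(YAW),0]),[0,0,-1],PX],1)
    print('t',s['time_s'],'pos',np.round(s['position'],4),'F',np.round(s['ft_force'],2),'shift mm',np.round(T.T@(t-s['position'])*1000,1),'turn',np.round(R.from_matrix(T.T@G).as_rotvec(),3))
E
python3 -c "
from h import *
go('1',-.04,.07)"
```

```text
t 1.1 pos [ 0.1293 -0.5603  0.2314] F [ 0.55 -0.52 -0.66] shift mm [-215.7  161.3  451.5] turn [0.    0.265 0.   ]
```

Call:
arm_command([
  [-1,-216,161,451,0,0.265,0],
  [-1,-216,161,451,0,0.265,0],
  [-1,-216,161,451,0,0.265,0],
  [-1,-216,161,451,0,0.265,0],
  [-1,-216,161,451,0,0.265,0],
  [-1,-216,161,451,0,0.265,0],
  [-1,-216,161,451,0,0.265,0],
  [-1,-216,161,451,0,0.265,0],
  [-1,-216,161,451,0,0.265,0],
  [-1,-216,161,451,0,0.265,0],
  [-1,-216,161,451,0,0.265,0],
  [-1,-216,161,451,0,0.265,0],
])

```text
time_s: 2.3
position: [0.5218, -0.2456, 0.0689]
tool_rot: [-1.193, 1.235, -1.232]
ft_force: [-0.8, -0.1, 0.7]
finger_gap: -0.002
```

```bash
python3 - <<'E'
from h import *
go('1',-.04,.05)
im,d=cams.read_camera('side');cv2.imwrite('pics/s1.png',im[:,:,::-1])
for i in range(3):
    cams.read_camera('side');s=arm.observe();print(s['position'],s['ft_force'],s['finger_gap'])
E
```

```text
t 2.3 pos [ 0.5218 -0.2456  0.0689] F [-0.79 -0.13  0.7 ] shift mm [ 3.2 18.9 -1. ] turn [ 0.001  0.005 -0.001]
[ 0.52010362 -0.24817402  0.07011884] [-1.3628493   0.93822307  0.82956971] -0.003393060232997121
[ 0.51978193 -0.24887154  0.07046823] [0.17223416 0.85829706 0.37648637] -0.0010317285236593951
[ 0.51965731 -0.24931218  0.07073268] [-0.32801564  0.86762389 -0.44504695] -0.0012404595550711693
```

View pics/s1.png

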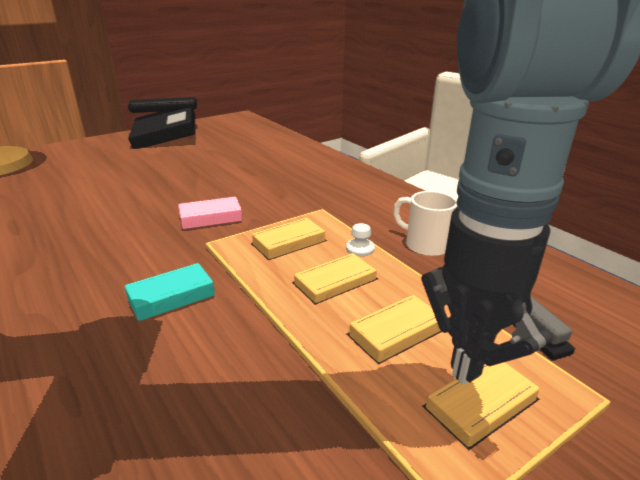

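Call:
arm_command([
  [-1,0,20,0,0,0,0],
  [-1,0,36,0,0,0,0],
  [-1,0,38,0,0,0,0],
  [-1,0,40,0,0,0,0],
  [-1,0,42,0,0,0,0],
  [-1,0,42,0,0,0,0],
  [-1,0,42,0,0,0,0],
  [-1,0,42,0,0,0,0],
  [-1,0,42,0,0,0,0],
])

```text
time_s: 3.4
position: [0.5205, -0.2486, 0.0287]
tool_rot: [-1.191, 1.236, -1.238]
ft_force: [-0.2, -1.0, 1.3]
finger_gap: -0.001
```

```bash
cat >> h.py <<'E'
def feel(k,n=4):
    for i in range(n):
        cams.read_camera('side');s=arm.observe();print(round(s['time_s'],2),np.round(s['position'],4),np.round(s['ft_force'],2),np.round(s['torque'],2))
def tops():
    p=cams.camera_params('top');M=R.from_rotvec(p['attitude']).as_matrix()
    im,d=cams.read_camera('top')
    v,u=np.mgrid[:480,:640]
    P=np.stack([(u-p['cx'])/p['fx']*d,(v-p['cy'])/p['fy']*d,d],-1)@M.T+p['position']
    P0=np.load('pics/P.npy')
    for k,c in C.items():
        q=P0[...,:2]-np.array(c[:2]); a=q@PX[:2]; b=q@np.array([-PX[1],PX[0]])
        m=(abs(a)<.05)&(abs(b)<.025)&(d>0)
        dz=(P-P0)[...,2]
        m&=abs(dz)<.012
        out=[]
        for lo,hi in((-.05,-.03),(-.03,-.01),(-.01,.01),(.01,.03),(.03,.05)):
            mm=m&(a>=lo)&(a<hi); out.append((round(float(np.median(dz[mm])*1000),2),int(mm.sum())) if mm.sum()>5 else None)
        print(k,out)
    return im
E
python3 -c "
from h import *
feel(1)
cv2.imwrite('pics/t1.png',tops()[:,:,::-1])"
```

```text
3.45 [ 0.5205 -0.2485  0.0286] [0.71 0.14 0.35] [-0.09 -0.03  0.  ]
3.5 [ 0.5205 -0.2485  0.0285] [0.94 0.27 1.25] [-0.07 -0.03 -0.06]
3.55 [ 0.5204 -0.2485  0.0285] [ 0.46 -1.03  0.69] [-0.06 -0.05  0.02]
3.6 [ 0.5204 -0.2485  0.0284] [-0.04 -1.48  0.36] [-0.06 -0.05  0.  ]
1 [(-3.25, 23), (-1.12, 121), (-0.02, 379), (1.32, 397), (2.45, 392)]
2 [(-0.01, 415), (0.15, 409), (-0.2, 400), (0.01, 400), (-0.05, 390)]
3 [(0.01, 410), (-0.17, 397), (-0.04, 400), (-0.03, 405), (-0.01, 396)]
4 [(-0.1, 407), (0.06, 402), (-0.14, 406), (0.13, 392), (-0.16, 395)]
```

Call:
arm_command([
  [-1,0,1,0,0,0,0],
  [-1,0,2,0,0,0,0],
  [-1,0,2,0,0,0,0],
  [-1,0,2,0,0,0,0],
  [-1,0,2,0,0,0,0],
  [-1,0,2,0,0,0,0],
])

```text
time_s: 4.25
position: [0.5199, -0.2485, 0.0266]
tool_rot: [-1.191, 1.237, -1.237]
ft_force: [-2.6, 0.2, 5.6]
finger_gap: -0.003
```

```bash
python3 -c "
from h import *
feel(1)
cv2.imwrite('pics/t2.png',tops()[:,:,::-1])"
```

```text
4.3 [ 0.5199 -0.2485  0.0266] [-2.98 -0.36  4.9 ] [0.01 0.39 0.05]
4.35 [ 0.5199 -0.2485  0.0266] [-2.52  0.33  4.62] [0.   0.43 0.03]
4.4 [ 0.5199 -0.2485  0.0266] [-2.34  0.45  6.03] [ 0.02  0.41 -0.03]
4.45 [ 0.5199 -0.2485  0.0266] [-2.71  0.08  5.42] [ 0.01  0.45 -0.02]
1 [(-4.23, 20), (-1.92, 133), (0.2, 376), (2.22, 401), (4.52, 396)]
2 [(0.09, 413), (-0.08, 410), (0.1, 398), (0.01, 400), (-0.14, 392)]
3 [(0.04, 409), (-0.03, 400), (0.0, 397), (-0.02, 403), (0.18, 395)]
4 [(0.17, 407), (-0.14, 401), (-0.35, 406), (-0.17, 394), (-0.0, 393)]
```

View pics/t2.png

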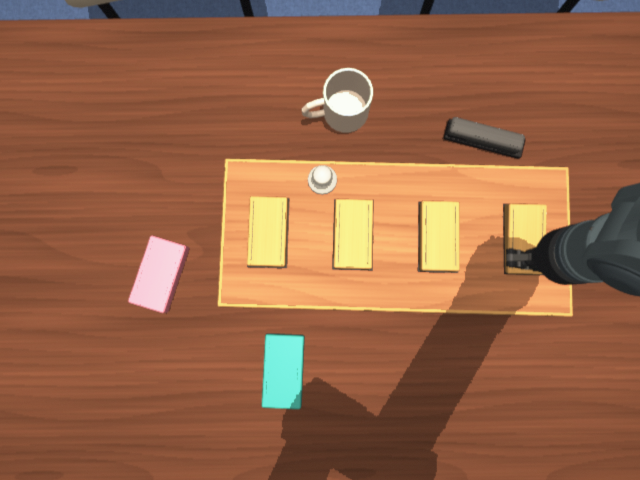

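Call:
arm_command([
  [-1,0,-20,0,0,0,0],
  [-1,0,-20,0,0,0,0],
  [-1,0,-20,20,0,0,0],
  [-1,0,-20,40,0,0,0],
  [-1,0,-20,40,0,0,0],
  [-1,0,-20,40,0,0,0],
  [-1,0,-20,40,0,0,0],
  [-1,0,-20,40,0,0,0],
])

```text
time_s: 5.3
position: [0.5591, -0.2497, 0.0459]
tool_rot: [-1.191, 1.239, -1.237]
ft_force: [0.4, -0.1, 0.2]
finger_gap: 0.001
```

```bash
python3 -c "
from h import *
feel(1)
go('1',0,.0292)
tops()"
```

```text
5.35 [ 0.5593 -0.2498  0.0461] [-0.56  0.03  0.39] [0.04 0.03 0.04]
5.4 [ 0.5595 -0.2499  0.0462] [ 0.6  -0.74  0.31] [-0.01 -0.07 -0.  ]
5.45 [ 0.5597 -0.25    0.0463] [-0.12  0.04 -0.7 ] [-0.02 -0.02 -0.  ]
5.5 [ 0.5598 -0.25    0.0464] [-0.68  0.52  1.01] [-0.04 -0.    0.03]
t 5.5 pos [ 0.5598 -0.25    0.0464] F [-0.68  0.52  1.01] shift mm [ 0.2 17.2  0.9] turn [ 0.    -0.001  0.   ]
1 [(0.1, 412), (-0.12, 413), (-0.18, 101), (0.5, 19), (0.12, 367)]
2 [(0.13, 414), (-0.14, 410), (-0.23, 400), (0.02, 402), (-0.12, 391)]
3 [(-0.15, 406), (0.08, 398), (-0.09, 397), (-0.11, 403), (-0.04, 391)]
4 [(-0.02, 408), (0.03, 402), (-0.27, 406), (-0.21, 394), (-0.19, 394)]
```

It levelled itself after release. Now the middle.

Call:
arm_command([
  [-1,0,14,1,0,0,0],
  [-1,0,16,1,0,0,0],
  [-1,0,18,1,0,0,0],
  [-1,0,19,1,0,0,0],
  [-1,0,20,1,0,0,0],
  [-1,0,20,1,0,0,0],
  [-1,0,20,1,0,0,0],
  [-1,0,20,1,0,0,0],
])

```text
time_s: 6.35
position: [0.5618, -0.2503, 0.0271]
tool_rot: [-1.191, 1.236, -1.238]
ft_force: [-0.6, 0.1, 7.0]
finger_gap: -0.001
```

```bash
python3 -c "
from h import *
feel(1)
tops()"
```

```text
6.4 [ 0.5618 -0.2503  0.0271] [-0.74  0.27  7.19] [ 0.16  0.22 -0.  ]
6.45 [ 0.5618 -0.2503  0.0271] [-1.16  1.21  7.49] [0.13 0.17 0.01]
6.5 [ 0.5618 -0.2503  0.0272] [-1.09  1.45  6.84] [ 0.2   0.18 -0.02]
6.55 [ 0.5618 -0.2503  0.0271] [-0.91 -0.07  6.74] [0.1  0.18 0.02]
1 [(-2.91, 411), (-2.98, 415), (-3.19, 91), (-3.38, 31), (-3.44, 324)]
2 [(0.05, 413), (0.01, 407), (0.13, 400), (0.02, 399), (0.04, 392)]
3 [(-0.17, 406), (0.03, 399), (-0.07, 400), (-0.05, 404), (-0.04, 394)]
4 [(-0.07, 409), (0.13, 400), (0.02, 404), (0.17, 393), (0.02, 395)]
```

Call:
arm_command([
  [-1,0,1,0,0,0,0],
  [-1,0,2,0,0,0,0],
  [-1,0,3,0,0,0,0],
  [-1,0,3,0,0,0,0],
  [-1,0,3,0,0,0,0],
  [-1,0,3,0,0,0,0],
])

```text
time_s: 7.2
position: [0.5618, -0.2503, 0.0253]
tool_rot: [-1.19, 1.235, -1.239]
ft_force: [-4.1, 1.1, 15.2]
finger_gap: -0.001
```

```bash
python3 -c "
from h import *
feel(1)
tops()"
```

```text
7.25 [ 0.5618 -0.2503  0.0253] [-3.4   1.76 14.72] [0.4  0.76 0.02]
7.3 [ 0.5618 -0.2503  0.0253] [-3.31  2.49 15.4 ] [ 0.32  0.74 -0.01]
7.35 [ 0.5618 -0.2504  0.0253] [-4.44  1.95 14.56] [0.35 0.75 0.01]
7.4 [ 0.5618 -0.2503  0.0253] [-3.08  2.14 15.03] [0.36 0.69 0.01]
1 [(-4.52, 413), (-4.89, 414), (-4.16, 89), (-5.51, 33), (-5.29, 320)]
2 [(-0.02, 414), (-0.09, 408), (-0.01, 396), (-0.08, 401), (-0.11, 390)]
3 [(-0.17, 410), (0.08, 397), (0.02, 398), (-0.11, 406), (0.17, 394)]
4 [(-0.03, 407), (-0.05, 402), (-0.3, 406), (0.05, 392), (-0.22, 393)]
```

Call:
arm_command([
  [-1,0,-10,0,0,0,0],
  [-1,0,-40,0,0,0,0],
  [-1,0,-60,0,0,0,0],
  [-1,0,-60,-60,0,0,0],
  [-1,0,-60,-60,0,0,0],
  [-1,0,-60,-60,0,0,0],
  [-1,0,-60,-60,0,0,0],
  [-1,0,-60,-60,0,0,0],
])

```text
time_s: 8.25
position: [0.5025, -0.2482, 0.0834]
tool_rot: [-1.191, 1.236, -1.238]
ft_force: [-0.8, -0.2, 0.2]
finger_gap: -0.002
```

```bash
python3 -c "
from h import *
feel(1)
cv2.imwrite('pics/t3.png',tops()[:,:,::-1])"
```

```text
8.3 [ 0.5025 -0.2482  0.0834] [-0.04 -0.04  0.55] [ 0.03  0.   -0.02]
8.35 [ 0.5024 -0.2481  0.0834] [0.84 0.42 0.08] [0.06 0.04 0.03]
8.4 [ 0.5023 -0.248   0.0833] [0.18 0.34 0.56] [-0.01  0.03  0.02]
8.45 [ 0.502  -0.2479  0.0832] [0.26 0.99 0.03] [-0.02  0.02 -0.  ]
1 [(-5.01, 174), (-4.88, 414), (-5.11, 399), (-4.89, 400), (-5.03, 396)]
2 [(0.05, 412), (-0.03, 409), (-0.09, 400), (0.1, 400), (-0.14, 390)]
3 [(0.18, 404), (-0.05, 395), (-0.17, 396), (-0.16, 403), (0.03, 394)]
4 [(-0.01, 408), (-0.11, 401), (-0.2, 405), (-0.03, 391), (-0.12, 394)]
```

View pics/t3.png

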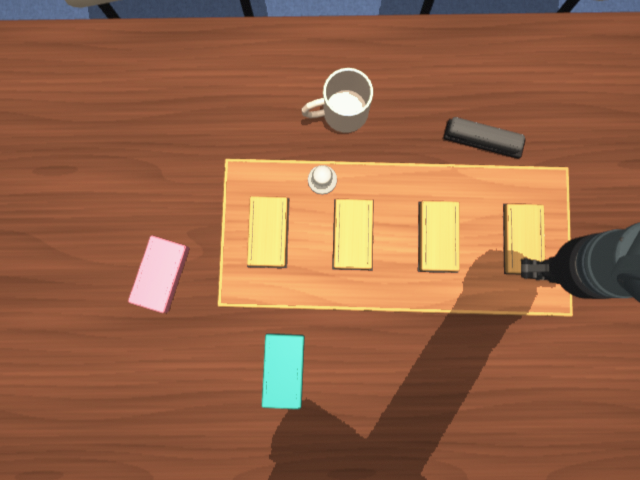

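```bash
python3 -c "
from h import *
print(arm.hand_in())"
```

```text
the job is handed in; nothing more can be done
None
```

The loose cover was the one at the robot's far right (the panel's −y end). It is now seated, and I handed the job in at about 8.5 s of robot time.

- **Finding it:** It was the first cover I tried. About 5 N near its near end tipped it to roughly 0.11 rad, and it levelled itself when I let go. I never touched the other three covers.
- **Seating it:** I pressed its middle to about 15 N, and it went straight down to its stop.
- **Last check, after letting go:** The top camera's depth showed it 4.9 to 5.1 mm down along its whole length, so it is level. The other three covers read within 0.2 mm of where they started. The paperweight, mug and stapler looked unmoved in the picture, and the fingers stood clear with only noise on the force reading.

I did not press an end again after seating, so "no longer rocks" rests on the cover staying 5 mm down and level by itself. None of the checks failed. The only disagreement was at the start: the networks' side-camera positions were up to 30 mm off the top camera's (about 10 to 20 mm for the covers). I used the top-camera depth, and the contact heights bore it out.

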